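# Silver row from the cooling bricks to the finishing rack, reversed

## Robot

A 6-joint arm with a two-finger parallel gripper is mounted at the origin on the work surface. World frame = base frame: x ahead of the robot, y to its left, z up, the work surface at z = 0. Lengths are in m, angles in rad, forces in N, time in s.
With the tool pointing down it reaches from about 0.375 to 0.975 m from the base axis. Payload 3.8 kg.
Tool frame: the origin (TCP) lies midway between the tips of the shut fingers; the grasp point (between the pads) lies 19 mm behind it; z points along the fingers, y is the line along which they close (so a half turn about z gives the same grasp; the last joint's range is limited). The gripper opens to 88 mm and grips with 3 to 60 N. Pads are 18 mm wide; open, the fingers measure 123 mm over their backs; the gripper's body (75 mm by 187 mm) begins 45 mm behind the grasp point.
Start: joints at [-1.154, 0.264, 1.604, -0, 1.274, -0.037], TCP at [0.296, -0.607, 0.239] pointing down, gripper open.
Joint ranges: [-2.63, 2.63], [-0.94, 2.18], [0.31, 2.57], [-1.31, 4.45], [0, 2.66], [-2.55, 2.55]. Speed limits (rad/s): [2.57, 2.57, 3.14, 3.14, 3.14, 3.14].

## Interface

Orientations are given as a rotation vector (axis times angle).
In Python, from cell import manip, inverse_kinematics, cams, order gives the robot as it stands. Calls block until the motion is done:
- manip.move_pose(position, orientation): joint-space move of the TCP to a pose.
- manip.move_linear(position, rate=0.15, rot=None): straight line of the TCP; rot=None keeps the orientation; rate is the mean speed in m/s.
- manip.set_joints(angles): joint-space move.
- manip.set_gripper(opening, force=None): finger opening in m; force is the grip in N (None keeps the last); returns when the fingers have stopped.
- manip.dwell(seconds).
- inverse_kinematics(position, orientation): joint angles nearest the present ones, or None.
- manip.state(): the state.
- cams.capture(name): name is "scene" or "top" or "wrist"; returns a dict with "image" (384x512x3 uint8, blue, green, red), "z_map" (384x512 float32, m along the optical axis (not along the pixel's ray), 0 where there is no reading), "intrinsics" (3x3 intrinsics, pixels), "k1" (the pictures are not rectified: a ray, as slopes to the right and down, at radius r is drawn at 1 + k1 r^2 times it, then the intrinsics apply), "position" and "orientation" of the camera in the world; the wrist camera has in their place "T_tool_cam" (4x4, takes a point from camera to tool coordinates, whose origin is the TCP and whose axes are the flange's). Camera axes: x right, y down, z forward; pixel columns grow to the right and rows downward; lengths in m; the calibration is good to about 2 mm. A picture is of the moment at which its call begins: read the wrist's pose just before it.
A pose or a line that the arm cannot do raises manip.IKError and nothing moves.
- order.close_job(): hands the job in; it is judged then, once.
The state is a dict: "clock": time; "joint_pos": joint angles; "joint_velocities": joint speeds; "tau": joint torques, N m; "tool_pos": TCP position; "tcp_rot": TCP orientation; "contact_force": force on the tool from outside, world axes, zero at the start; "moment": the same for the moment, N m; "gripper_width": finger opening in m; "grasp_force": force on a finger pad.
Only numpy, scipy, OpenCV 4.12 (cv2) and the standard library are available. Lean on these libraries where they do the work, as an engineer would, in place of code of your own. Each camera call takes 0.05 s, during which the arm holds its last target. There are 200 camera calls.

## Task

The four silver pieces stand in a row on the firebricks of the cooling tray. Move them to the four cork pads of the wooden rack in reverse order: the piece that stood nearest the robot goes on the pad farthest from it, the second on the third pad, and so on. Set each upright in the middle of its pad, neither knocking it over nor dropping it, and let go.

Things in the scene. Friction and masses are not known exactly. Their poses are not given: they have to be found in the camera images.
- goblet: silver goblet: round foot 48 mm wide, thin stem 11 mm, straight-sided open cup 47 mm wide on top; 90 mm high. Best gripped on the cup, 66 to 90 mm above the underside. Round, z axis up; origin: centre of its underside. Mass 0.1 to 0.35 kg.
- beaker: silver beaker: plain open tumbler without a foot, 42 mm wide at the base and 48 mm at the rim, 65 mm high, 3 mm wall. Best gripped about 45 mm above the underside. Round, z axis up; origin: centre of its underside. Mass 0.1 to 0.35 kg.
- candlestick: silver candlestick: round base 54 mm wide, slim stem 14 to 16 mm, cylindrical candle cup at the top 32 mm wide (70 to 100 mm above the underside) with a black hole disc in its top; 100 mm high. Best gripped on the candle cup about 86 mm up. Round, z axis up; origin: centre of its underside. Mass 0.1 to 0.35 kg.
- caster: silver caster (pepper pot): foot 38 mm wide, body 47 mm wide between 24 and 56 mm above the underside, domed closed top with a small ball finial; 84 mm high. Best gripped on the body about 46 mm up. Round, z axis up; origin: centre of its underside. Mass 0.1 to 0.35 kg.
- brick_goblet: fixed reddish firebrick 62 x 62 mm, 28 mm high, on which the goblet stands at the start (all four bricks look the same). Origin: centre of its underside; its top is 28 mm higher, 34 mm above the table.
- brick_beaker: fixed reddish firebrick 62 x 62 mm, 28 mm high, on which the beaker stands at the start (all four bricks look the same). Origin: centre of its underside; its top is 28 mm higher, 34 mm above the table.
- brick_candlestick: fixed reddish firebrick 62 x 62 mm, 28 mm high, on which the candlestick stands at the start (all four bricks look the same). Origin: centre of its underside; its top is 28 mm higher, 34 mm above the table.
- brick_caster: fixed reddish firebrick 62 x 62 mm, 28 mm high, on which the caster stands at the start (all four bricks look the same). Origin: centre of its underside; its top is 28 mm higher, 34 mm above the table.
- cooling_tray: fixed dark steel tray 340 x 104 mm, rims 16 mm high, which carries the row of four bricks, 72 mm apart along its x axis at x = -108, -36, 36 and 108 mm. Its x axis points away from the robot (turned by at most 0.25 rad): -108 is the end near the robot. Origin: centre of its underside, on the table. It may lie left or right of the rack.
- rack: fixed dark wooden rack 340 x 104 mm, board 20 mm high, rails on both long edges 32 mm high (86 mm free between). Four round cork pads 54 mm wide, flush with the board's top (z = 20 mm), at x = -108, -36, 36, 108 mm, y = 0. Its x axis points away from the robot (turned by at most 0.25 rad): -108 is the end near the robot. Origin: centre of its underside, on the table.
There are look-alikes about, which are no part of the job. Leave any red, turquoise or yellow look-alike of the beaker alone.

How it is judged:
At the end, for the whole second after the job is handed in: Each piece stands on the rack at the place opposite to its place in the starting row (first to last, second to third, third to second, last to first), within 13 mm of the pad's centre along and across the rack, its underside on the board (within 5 mm), upright within 0.1 rad, at rest and released (((x of brick_goblet in the frame of cooling_tray between -0.128 and -0.088 m and x of goblet in the frame of rack between 0.095 and 0.121 m) or (x of brick_goblet in the frame of cooling_tray between -0.056 and -0.016 m and x of goblet in the frame of rack between 0.023 and 0.049 m) or (x of brick_goblet in the frame of cooling_tray between 0.016 and 0.056 m and x of goblet in the frame of rack between -0.049 and -0.023 m) or (x of brick_goblet in the frame of cooling_tray between 0.088 and 0.128 m and x of goblet in the frame of rack between -0.121 and -0.095 m)) and y of goblet in the frame of rack between -0.013 and 0.013 m and z of goblet in the frame of rack between 0.015 and 0.025 m and angle between each of goblet, beaker, candlestick, caster's own z axis and vertical below 0.1 rad and linear speed of each of goblet, beaker, candlestick, caster below 0.03 m/s and contact force between each of goblet, beaker, candlestick, caster and the fingers below 0.1 N and ((x of brick_beaker in the frame of cooling_tray between -0.128 and -0.088 m and x of beaker in the frame of rack between 0.095 and 0.121 m) or (x of brick_beaker in the frame of cooling_tray between -0.056 and -0.016 m and x of beaker in the frame of rack between 0.023 and 0.049 m) or (x of brick_beaker in the frame of cooling_tray between 0.016 and 0.056 m and x of beaker in the frame of rack between -0.049 and -0.023 m) or (x of brick_beaker in the frame of cooling_tray between 0.088 and 0.128 m and x of beaker in the frame of rack between -0.121 and -0.095 m)) and y of beaker in the frame of rack between -0.013 and 0.013 m and z of beaker in the frame of rack between 0.015 and 0.025 m and ((x of brick_candlestick in the frame of cooling_tray between -0.128 and -0.088 m and x of candlestick in the frame of rack between 0.095 and 0.121 m) or (x of brick_candlestick in the frame of cooling_tray between -0.056 and -0.016 m and x of candlestick in the frame of rack between 0.023 and 0.049 m) or (x of brick_candlestick in the frame of cooling_tray between 0.016 and 0.056 m and x of candlestick in the frame of rack between -0.049 and -0.023 m) or (x of brick_candlestick in the frame of cooling_tray between 0.088 and 0.128 m and x of candlestick in the frame of rack between -0.121 and -0.095 m)) and y of candlestick in the frame of rack between -0.013 and 0.013 m and z of candlestick in the frame of rack between 0.015 and 0.025 m and ((x of brick_caster in the frame of cooling_tray between -0.128 and -0.088 m and x of caster in the frame of rack between 0.095 and 0.121 m) or (x of brick_caster in the frame of cooling_tray between -0.056 and -0.016 m and x of caster in the frame of rack between 0.023 and 0.049 m) or (x of brick_caster in the frame of cooling_tray between 0.016 and 0.056 m and x of caster in the frame of rack between -0.049 and -0.023 m) or (x of brick_caster in the frame of cooling_tray between 0.088 and 0.128 m and x of caster in the frame of rack between -0.121 and -0.095 m)) and y of caster in the frame of rack between -0.013 and 0.013 m and z of caster in the frame of rack between 0.015 and 0.025 m); the robot touches nothing.
It fails at once if a piece is knocked over (leans by more than 0.7 rad) (angle between any of goblet, beaker, candlestick, caster's own z axis and vertical above 0.7 rad).
It fails at once if a piece is dropped (falls free of the fingers at more than 0.75 m/s, about 30 mm of fall) ((linear speed of goblet above 0.75 m/s and contact force between goblet and the fingers below 0.05 N) or (linear speed of beaker above 0.75 m/s and contact force between beaker and the fingers below 0.05 N) or (linear speed of candlestick above 0.75 m/s and contact force between candlestick and the fingers below 0.05 N) or (linear speed of caster above 0.75 m/s and contact force between caster and the fingers below 0.05 N)).
It also fails if it takes over 128 s, if anything falls off the work surface, if the arm or the gripper's body presses on something with over 40 N, if the wrist force passes 120 N, or if a joint passes its speed limit or range.

## Working session

There is one attempt and no reset: what is moved stays moved. The work goes in short steps, each a Python script; the robot and the scene stay as the last script left them, time stands still between calls to the robot, and variables do not carry over. Pictures are saved under pics/ and viewed, at most 14 in all, crops included, and the job is handed in when it is done.

```bash
ls; mkdir -p pics
python3 - <<'E'
from cell import manip, cams
import cv2,numpy as np
for n in ["scene","top"]:
    c=cams.capture(n); cv2.imwrite(f"pics/{n}0.png",c["image"]); np.savez(f"{n}0.npz",**c)
    print(n,c["intrinsics"].tolist(),c["k1"],c["position"],c["orientation"],(c["z_map"]>0).mean())
c=cams.capture("wrist");print(c["intrinsics"].tolist(),c["k1"],c["T_tool_cam"])
s=manip.state();print(s["clock"],s["tcp_rot"],s["tool_pos"])
E
```

```text
pics
scene [[360.2673612771296, 0.0, 259.284151378332], [0.0, 360.2673612771296, 185.40916025564457], [0.0, 0.0, 1.0]] -0.044749295397388034 [ 1.10264162 -0.69020451  0.70744685] [-2.07724873 -0.87235726  0.43729586] 0.995697021484375
top [[461.9158751860719, 0.0, 256.9440275345484], [0.0, 461.9158751860719, 187.24087344496184], [0.0, 0.0, 1.0]] -0.06217033093261182 [ 0.38606612 -0.11843941  1.1528932 ] [-2.16372476  2.19119412 -0.1220153 ] 0.9961191813151041
[[323.2324868986443, 0.0, 253.95794445494903], [0.0, 323.2324868986443, 193.72831054704778], [0.0, 0.0, 1.0]] -0.05681914151316878 [[-1.01983833e-03 -9.55569469e-01 -2.94764229e-01  7.54813931e-02]
 [ 9.99999352e-01 -8.25459305e-04 -7.83860229e-04 -8.39806560e-04]
 [ 5.05717027e-04 -2.94764837e-01  9.55569691e-01 -1.46047545e-01]
 [ 0.00000000e+00  0.00000000e+00  0.00000000e+00  1.00000000e+00]]
0.15 [-3.05936064e+00 -7.06348825e-01  5.63313229e-04] [ 0.29568381 -0.60615875  0.23767128]
```

View pics/top0.png

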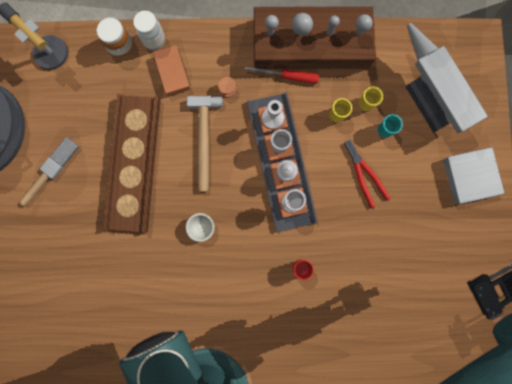

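View pics/scene0.png

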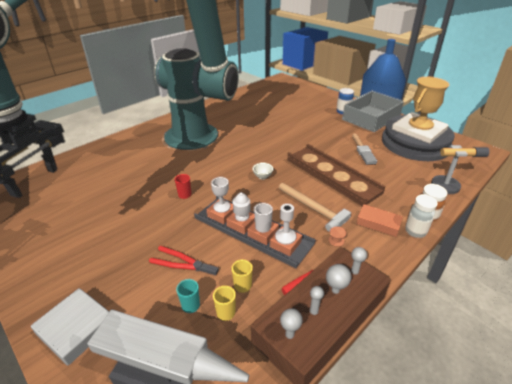

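The silver pieces stand on the tray's bricks. In the top view from the near end they are goblet (294,200), caster (288,171), beaker (282,141) and candlestick (273,115). In the scene view they are at (220,190), (241,205), (263,217) and (287,222).

The rack pads in the top view run from (127,205) at the near end to (136,119) at the far end.

What could be mistaken for the pieces (top-view pixels):
- **Beaker:** yellow cups (341,108) and (373,97), turquoise (391,126), red (303,269), white bowl (200,228).
- **Caster or candlestick:** the stakes on the block (271–365,22).

I choose only the four on bricks. Next I triangulate the pads and get coarse piece positions, then look with the wrist camera.

```bash
cat > h.py <<'E'
import numpy as np, cv2
from scipy.spatial.transform import Rotation as R
from cell import manip, inverse_kinematics, cams, order
def cap(n):
    s=manip.state() if n=="wrist" else None
    c=cams.capture(n)
    if n=="wrist":
        T=np.eye(4);T[:3,:3]=R.from_rotvec(s["tcp_rot"]).as_matrix();T[:3,3]=s["tool_pos"]
        T=T@c["T_tool_cam"];c["Rm"],c["p"]=T[:3,:3],T[:3,3]
    else: c["Rm"],c["p"]=R.from_rotvec(c["orientation"]).as_matrix(),np.array(c["position"])
    return c
def rays(c,uv):
    d=np.array([c["k1"],0,0,0],float)
    K=c["intrinsics"]; xy=(np.atleast_2d(uv)-K[:2,2])/[K[0,0],K[1,1]]
    u=xy.copy()
    for _ in range(10): u=xy/(1+c["k1"]*(u**2).sum(1,keepdims=True))
    v=np.c_[u,np.ones(len(u))]@c["Rm"].T
    return v
def onplane(c,uv,z):
    v=rays(c,uv);return c["p"]+v*((z-c["p"][2])/v[:,2])[:,None]
def project(c,X):
    q=(np.atleast_2d(X)-c["p"])@c["Rm"];u=q[:,:2]/q[:,2:];u=u*(1+c["k1"]*(u**2).sum(1,keepdims=True))
    return u*np.diag(c["intrinsics"])[:2]+c["intrinsics"][:2,2]
def tri(obs):
    A=0;b=0;Ps=[]
    for c,uv in obs:
        v=rays(c,uv)[0];v/=np.linalg.norm(v);M=np.eye(3)-np.outer(v,v);A=A+M;b=b+M@c["p"];Ps.append((M,c["p"]))
    X=np.linalg.solve(A,b);return X,max(np.linalg.norm(M@(X-p)) for M,p in Ps)
def blobs(m,lo,hi):
    n,_,st,ce=cv2.connectedComponentsWithStats(m.astype(np.uint8))
    return [(ce[i],st[i]) for i in range(1,n) if lo<=st[i,4]<=hi]
def down(ax):  # tool down, tool x along heading ax (rad) in world
    x=np.array([np.cos(ax),np.sin(ax),0]);z=np.array([0,0,-1.]);return R.from_matrix(np.c_[x,np.cross(z,x),z]).as_rotvec()
E
python3 - <<'E'
from h import *
out={}
T,S=cap("top"),cap("scene")
for n,c,box in(("top",T,(100,90,165,240)),("scene",S,(285,140,390,205))):
    h=cv2.cvtColor(c["image"],cv2.COLOR_BGR2HSV)
    m=cv2.inRange(h,(8,60,140),(30,200,255));k=np.zeros_like(m);x0,y0,x1,y1=box;k[y0:y1,x0:x1]=1
    b=[(ce,st[4]) for ce,st in blobs((m>0)&(k>0),40,900)]
    b.sort(key=lambda t:-t[0][1] if n=="top" else t[0][1]); out[n]=b
    print(n,[(ce.round(1).tolist(),int(a)) for ce,a in b])
    print([h[int(p[1]),int(p[0])].tolist() for p in ([(127,205),(136,119),(110,150),(180,240)] if n=="top" else [(310,157),(357,186),(340,190),(250,160)])])
for a,b in zip(out["top"],out["scene"]): print("pad",*tri([(T,a[0]),(S,b[0])]),onplane(T,a[0],.02))
for n,a,b in(("gob",(294,200),(220,184)),("cas",(287,167),(242,196)),("bea",(282,140),(264,209)),("can",(274,105),(288,208))): print(n,*tri([(T,a),(S,b)]))
E
```

```text
top [([127.1, 205.1], 405), ([130.1, 176.2], 409), ([132.8, 147.6], 392), ([135.6, 119.4], 389), ([112.7, 111.1], 744)]
[[16, 108, 168], [17, 107, 177], [12, 139, 99], [13, 138, 96]]
scene [([309.7, 157.6], 136), ([324.8, 166.3], 155), ([341.1, 175.8], 168), ([358.4, 186.0], 191)]
[[15, 114, 212], [16, 111, 222], [10, 123, 95], [12, 133, 169]]
pad [0.45814943 0.18601338 0.02012313] 0.0013142038078890416 [[0.45722928 0.18506557 0.02      ]]
pad [0.52949357 0.1794217  0.02062608] 0.0011858851462701616 [[0.52870536 0.17871428 0.02      ]]
pad [0.60108311 0.1736808  0.02020967] 0.0009447880674055092 [[0.60040495 0.17305263 0.02      ]]
pad [0.67247327 0.16754835 0.01985961] 0.0005155242855032289 [[0.67202978 0.16714832 0.02      ]]
gob [ 0.45927356 -0.21537942  0.11506659] 0.0015196762981552646
cas [ 0.53511663 -0.20205146  0.10869601] 0.0009328370422725579
bea [ 0.6022368  -0.19049615  0.09707104] 0.003845463543701235
can [ 0.67306086 -0.17391283  0.13422122] 0.0003685310693213096
```

Run:
```python
from h import *
import pickle
C=[]
print(manip.state()["clock"])
for i,(p,a) in enumerate([((.61,-.25,.34),.19),((.59,-.13,.34),.19),((.58,.24,.34),-.086),((.60,.12,.34),-.086)]):
    manip.move_pose(p,down(a)); manip.dwell(.2); c=cap("wrist");C.append(c)
pickle.dump(C,open("w.pkl","wb"))
cv2.imwrite("pics/w01.png",cv2.resize(np.vstack([C[0]["image"][:,:],C[1]["image"]]),None,fx=.78,fy=.78))
s=manip.state();print(s["clock"],s["joint_pos"])
def pads(c):
    h=cv2.cvtColor(c["image"],cv2.COLOR_BGR2HSV);m=cv2.inRange(h,(8,60,140),(30,130,255))
    m=cv2.morphologyEx(m,cv2.MORPH_OPEN,np.ones((5,5)))
    return [(ce,st) for ce,st in blobs(m>0,600,4000) if .8<st[2]/st[3]<1.25 and st[4]/st[2]/st[3]>.7]
for c in C[2:]:
    for ce,st in pads(c): print(ce.round(1),st[4],onplane(c,ce,.02).round(4))
```

```text
0.25
5.5167 [1.58419954e-01 9.99386691e-02 1.61192795e+00 2.64926058e-04
 1.42970344e+00 1.81356004e+00]
[299.8  78.4] 1257 [[0.6712 0.1683 0.02  ]]
[298.  131.3] 1121 [[0.5995 0.1745 0.02  ]]
[296.4 180. ] 1000 [[0.5278 0.1806 0.02  ]]
[294.6 224.8] 867 [[0.456  0.1869 0.02  ]]
[216.3 100.5] 1208 [[0.6713 0.1683 0.02  ]]
[217.8 151.6] 1073 [[0.5997 0.1745 0.02  ]]
[219.3 198.9] 942 [[0.5278 0.1808 0.02  ]]
[220.9 242. ] 823 [[0.4561 0.1867 0.02  ]]
```

View pics/w01.png

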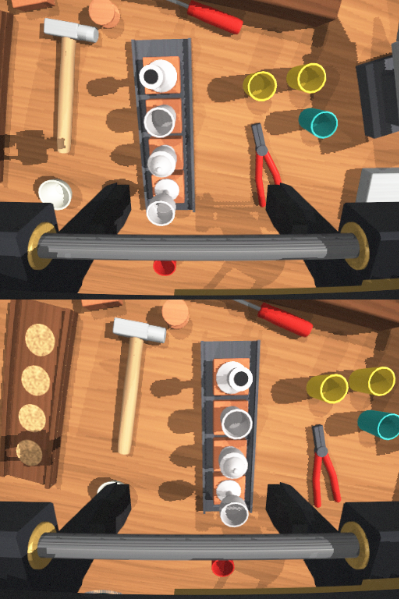

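Picture: both wrist views show, from far to near, candlestick (black hole), beaker, caster, goblet. In view 0 they are at about (192,98), (205,155), (206,207) and (206,272) full-res. The yellow and turquoise cups stay off to the right. Pads agree to within 1 mm. Now a close crop to check the choice and refine the positions.

Run:
```python
from h import *
import pickle
C=pickle.load(open("w.pkl","rb"))
a=C[0]["image"][55:295,160:260];b=C[1]["image"][55:295,255:355]
cv2.imwrite("pics/crop.png",cv2.resize(np.hstack([a,b]),None,fx=2.5,fy=2.5,interpolation=cv2.INTER_CUBIC))
```

```text
(no output)
```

View pics/crop.png

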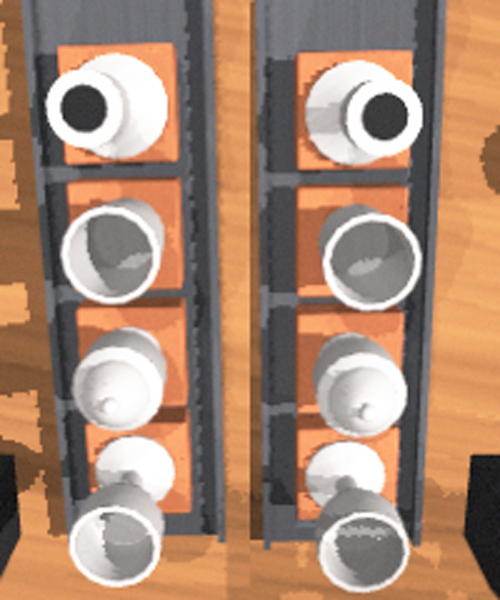

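The crop confirms the choice: silver candlestick (hole), beaker rim, caster with finial and goblet rim, each on a brick. I triangulate their tops from the two views.

Run:
```python
from h import *
import pickle
C=pickle.load(open("w.pkl","rb"))
f=lambda p,o:((np.array(p)+.5)/2.5-.5+o)
for n,a,b,z in(("can",(84,108),(385,117),.134),("bea",(111,254),(372,259),.099),("cas",(107,406),(366,411),.118),("gob",(115,546),(363,551),.124)):
    a=f(a,(160,55));b=f(b,(155,55))
    X,e=tri([(C[0],a),(C[1],b)]);print(n,X.round(4),round(e,4),onplane(C[0],a,z).round(4),onplane(C[1],b,z).round(4))
```

```text
can [ 0.668  -0.1742  0.1346] 0.0002 [[ 0.6682 -0.1741  0.134 ]] [[ 0.6679 -0.1743  0.134 ]]
bea [ 0.6013 -0.1898  0.097 ] 0.0004 [[ 0.6013 -0.1901  0.099 ]] [[ 0.6021 -0.1893  0.099 ]]
cas [ 0.5301 -0.2008  0.1157] 0.0003 [[ 0.5307 -0.2011  0.118 ]] [[ 0.5312 -0.2002  0.118 ]]
gob [ 0.4564 -0.216   0.1209] 0.0002 [[ 0.4581 -0.2162  0.124 ]] [[ 0.4583 -0.2151  0.124 ]]
```

```bash
cat >> h.py <<'E'
A=.196; AR=-.086
P=dict(gob=((.4582,-.2157),.078,(.6714,.1680)),cas=((.5308,-.2007),.046,(.5999,.1743)),
       bea=((.6017,-.1897),.045,(.5282,.1803)),can=((.6681,-.1742),.086,(.4564,.1866)))
def pick(n):
    xy,g,_=P[n];z=.034+g-.019
    manip.set_gripper(.085,25)
    manip.move_pose((*xy,max(z+.09,.17)),down(A))
    manip.move_linear((*xy,z),.12)
    s=manip.state();print(n,"at",s["tool_pos"].round(4),s["contact_force"].round(2),s["clock"])
    manip.set_gripper(.01,25)
    s=manip.state();print("grip",s["gripper_width"],s["grasp_force"])
    manip.move_linear((*xy,z+.03),.08);manip.move_linear((*xy,.25),.2)
    s=manip.state();print("lift",s["gripper_width"],s["grasp_force"],s["contact_force"].round(2))
def place(n):
    _,g,xy=P[n];z=.020+g-.019
    manip.move_pose((*xy,.25),down(AR)); manip.dwell(.2)
    manip.move_linear((*xy,z+.02),.15);manip.move_linear((*xy,z+.0005),.03);manip.dwell(.2)
    s=manip.state();print("down",s["tool_pos"].round(4),s["gripper_width"],s["contact_force"].round(2),s["clock"])
E
python3 - <<'E'
from h import *
T=cap("top");v,u=np.mgrid[0:384:2,0:512:2];uv=np.c_[u.ravel(),v.ravel()].astype(float);z=T["z_map"][v,u].ravel()
X=T["p"]+rays(T,uv)*z[:,None]
for x in np.arange(.70,.92,.02):
    m=(z>0)&(abs(X[:,0]-x)<.01)&(X[:,1]>-.35)&(X[:,1]<0);print(round(x,2),X[m,2].max().round(3),end="; ")
manip.move_pose((.5,.05,.3),down(0))
pick("gob")
E
```

```text
0.7 0.069; 0.72 0.031; 0.74 0.038; 0.76 0.037; 0.78 0.036; 0.8 0.074; 0.82 0.075; 0.84 0.117; 0.86 0.141; 0.88 0.144; 0.9 0.134; 0.92 0.074; gob at [ 0.4589 -0.2159  0.0937] [ 0.07  0.55 -0.55] 8.425
grip 0.04624434026888063 24.99452238815138
lift 0.046456116605029595 25.000157552130986 [-0.05 -0.04 -2.92]
```

```bash
cat >> h.py <<'E'
def release(n):
    _,g,xy=P[n]
    manip.set_gripper(.085);manip.dwell(.2);manip.move_linear((*xy,.18),.12)
    print("clock",manip.state()["clock"])
E
python3 - <<'E'
from h import *
place("gob")
c=cap("scene");cv2.imwrite("pics/s1.png",cv2.resize(c["image"][100:240,250:430],None,fx=4,fy=4))
E
```

```text
down [0.6713 0.168  0.0793] 0.04640509873915112 [-0.87 -0.36 -2.22] 14.3833
```

View pics/s1.png

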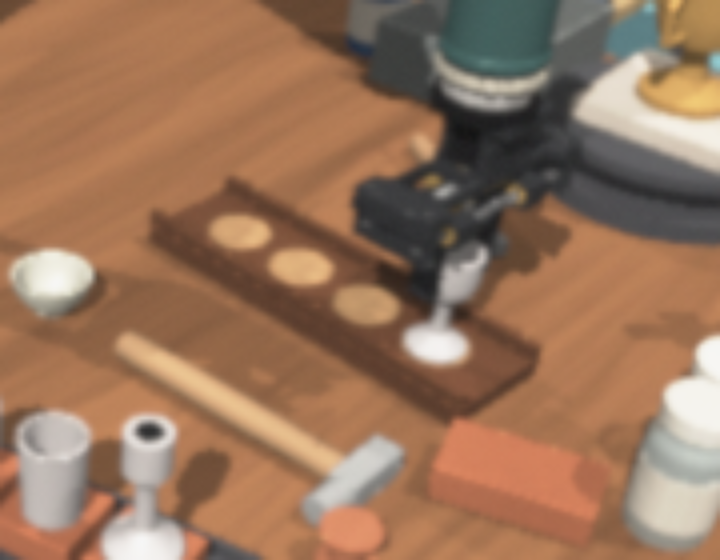

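The scene picture seems to show the goblet leaning: foot at (435,343), cup at (465,275). I check it with the wrist and top views before letting go.

Run:
```python
from h import *
c=cap("wrist");t=cap("top")
cv2.imwrite("pics/s2.png",np.hstack([cv2.resize(c["image"][:,130:400],(420,597)),cv2.resize(t["image"][85:225,90:180],(380,597))]))
S=cap("scene")
for z in(0,.03,.06,.09):print(project(S,[.6714,.168,.02+z])[0].round(1)-[250,100],project(c,[.6714,.168,.02+z])[0].round(1),project(t,[.6714,.168,.02+z])[0].round(1))
```

```text
[108.   85.8] [254.7 210.2] [135.3 119.7]
[109.6  78.1] [254.8 227.8] [132.2 116.7]
[111.2  70.2] [255.  251.5] [129.  113.6]
[112.8  62. ] [255.2 285.3] [125.6 110.3]
```

View pics/s2.png

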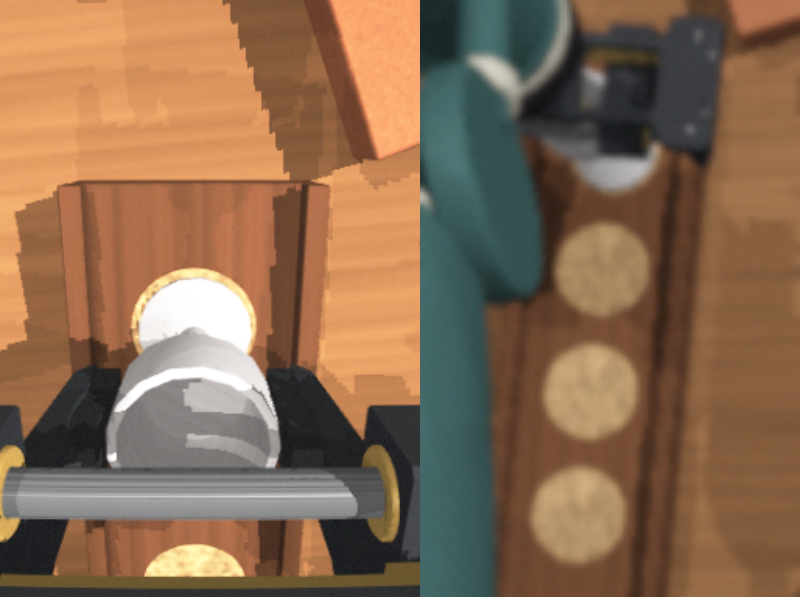

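In the wrist view the foot sits concentric on the pad at (195,320), and the rim centre, near row 440, is where an upright piece should show it. The apparent lean came from a finger hiding part of the cup. I let go and do the next piece.

Run:
```python
from h import *
release("gob"); pick("cas")
c=cap("wrist");cv2.imwrite("pics/s3.png",c["image"])
```

```text
clock 16.4917
cas at [ 0.5316 -0.201   0.0618] [-0.7   0.61 -0.3 ] 19.2333
grip 0.04668059621276491 25.000006249174476
lift 0.04624490599066316 25.000016796402633 [-0.29 -0.32 -2.76]
```

View pics/s3.png

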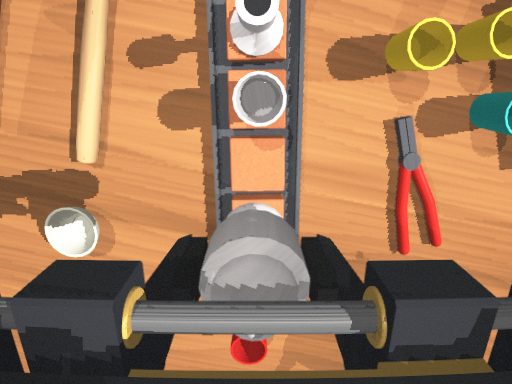

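The caster is held upright at about (255,260), the beaker and candlestick stand undisturbed at (259,98) and (257,20). I place the caster, then pick the beaker.

Run:
```python
from h import *
place("cas"); release("cas"); 
manip.move_pose((.56,.10,.3),down(AR)); manip.dwell(.2)
c=cap("wrist");cv2.imwrite("pics/s4.png",c["image"])
for n,(a,g,b) in P.items(): print(n,project(c,[*b,.02])[0].round(),project(c,[*b,.02+dict(gob=.09,cas=.084,bea=.065,can=.1)[n]])[0].round())
```

```text
down [0.5999 0.1743 0.0474] 0.046224216118249506 [-0.23 -0.24 -2.13] 25.4083
clock 27.5833
gob [192.  68.] [175.  61.]
cas [195. 126.] [181. 135.]
bea [198. 180.] [188. 195.]
can [200. 229.] [186. 265.]
```

View pics/s4.png

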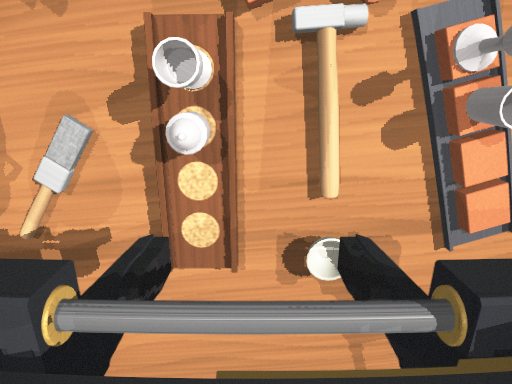

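The goblet rim is at (177,61), predicted (175,61). The caster is at (182,134), predicted (181,135). Both stand upright on target, so I do the beaker and candlestick.

Run:
```python
from h import *
for n in("bea","can"):
    pick(n)
    if manip.state()["gripper_width"]<.028: print("MISSED");break
    place(n); release(n)
manip.move_linear((.4564,.1866,.28),.2)
manip.move_pose((.56,.10,.3),down(AR)); manip.dwell(.2)
c=cap("wrist");cv2.imwrite("pics/s5.png",c["image"])
for n,(a,g,b) in P.items(): print(n,project(c,[*b,.02])[0].round(),project(c,[*b,.02+dict(gob=.09,cas=.084,bea=.065,can=.1)[n]])[0].round())
c=cap("scene");cv2.imwrite("pics/s6.png",cv2.resize(c["image"][100:240,250:430],None,fx=4,fy=4))
```

```text
bea at [ 0.6025 -0.19    0.061 ] [ 0.33  0.19 -0.28] 30.975
grip 0.045390045894622214 24.73379883198504
lift 0.045744459882635764 24.698522183307432 [ 0.51 -0.92 -1.57]
down [0.5282 0.1803 0.0465] 0.04518996078720442 [-0.07 -0.39 -2.12] 37.1167
clock 39.3083
can at [ 0.6688 -0.1743  0.1019] [-0.55 -0.12  0.71] 41.85
grip 0.030929353448447116 24.99740278813988
lift 0.030953653220966142 25.000661483500153 [ 0.43  0.14 -3.26]
down [0.4565 0.1866 0.0876] 0.03151460569010353 [-0.08  0.88 -2.19] 47.8167
clock 49.85
gob [193.  68.] [176.  61.]
cas [195. 127.] [182. 135.]
bea [198. 180.] [189. 194.]
can [201. 229.] [187. 264.]
```

View pics/s5.png

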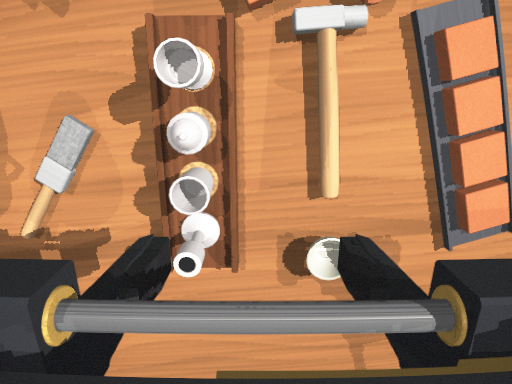

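View pics/s6.png

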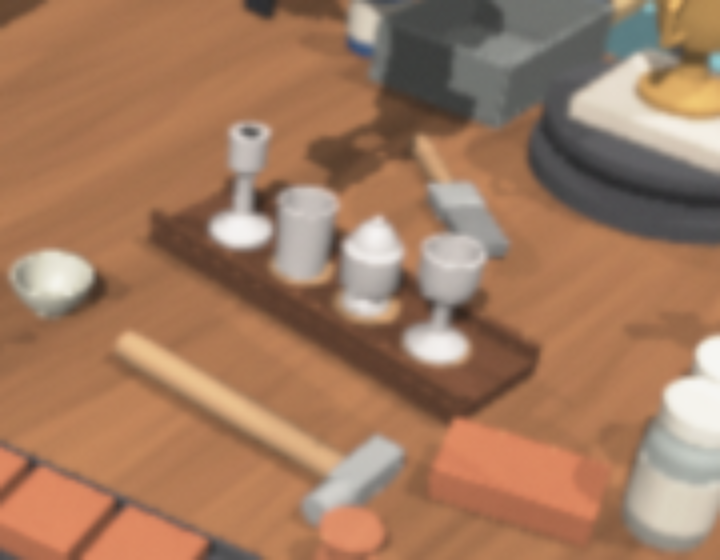

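All four stand upright on their pads: candlestick hole at (187,264), beaker rim at (190,194), caster at (188,133) and goblet rim at (178,62), each close to its predicted pixel. The gripper is clear of everything, so I hand the job in.

```bash
python3 -c "
from h import *
print(order.close_job())"
```

```text
the job is handed in; nothing more can be done
None
```

I placed all four silver pieces upright and let go of them on the rack in reverse order (near to far: candlestick, beaker, caster, goblet), and handed the job in with the clock at about 50 of the 128 s; no verdict came back.

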